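# Build up a slip-clutch pack on the sprung assembly stand

### The arm

A 7-joint arm with a two-finger parallel gripper is mounted at the origin on a cart in front of the work surface, level with it; the furniture and walls round the work are solid. World frame = base frame: x ahead of the robot, y to its left, z up, the work surface at z = 0. Lengths are in m, angles in rad, forces in N, time in s.
With the tool pointing down it reaches from about 0.425 to 0.875 m from the base axis. Payload 4.7 kg.
Tool frame: the origin (TCP) lies on the centre line of the jaws, within the pads' length; the fingertips stand 17 mm ahead of it and the grasp point (between the pads) lies 2 mm behind it (robot.nose_length is the z of the fingertips in the tool frame, in m); z points along the fingers, y is the line along which they close (so a half turn about z gives the same grasp; the last joint's range is limited). The gripper opens to 85 mm and grips with 20 to 120 N. Pads are 22 mm wide; open, the fingers measure 114 mm over their backs; the gripper's body (76 mm by 85 mm) begins 54 mm behind the grasp point. The pads swing forward as they close: fully open they stand 13 mm farther back than shut.
Start: joints at [1.221, 0.321, -0.07, 1.45, 0.023, 1.371, -0.057], TCP at [0.231, -0.607, 0.248] pointing down, gripper open.
Joint ranges: [-2.86, 2.86], [-0.3, 2.09], [-1.38, 1.24], [0.06, 2.45], [-1.56, 4.7], [0.09, 2.05], [-2.69, 2.69]. Speed limits (rad/s): [2.57, 2.57, 3.14, 3.14, 3.14, 3.14, 3.14].

### API

Orientations are given as a rotation vector (axis times angle).
In Python, from plant import robot gives the robot as it stands.
- The arm moves only by the shell command python3 -m pendant 'ROWS' [FORCE]. ROWS is a JSON list of rows, 1 to 20 of them, each an object with the fields aperture (the opening from 0.0 (shut) to 1.0 (fully open)), x, y, z (the shift in m), rz (a turn about the tool's z in rad); a field left out counts as zero (the opening has to be given); each row shifts and turns the commanded pose from where the row before left it, along the tool's axes as they then stand; what a row does not reach is not made up. A row lasts 1/12 s, in which the tool goes at most 0.0417 m and 0.125 rad, less where a joint would pass 70% of its speed; a pose out of reach is approached as far as the arm can. The fingers move at their own pace and stop on an object; FORCE is the grip in N (left out, the last holds). Time passes only in rows, so rows that do not move let the fingers close. It prints the time, the measured TCP pose, the force, the opening and the grip force at its end. Input that does not fit is refused with a message, and nothing moves.
- robot.read_state(): the state, without advancing time (a new reading comes with each control period).
- robot.get_image(name): name is "scene" or "side" or "wrist"; returns the picture (420x560x3 uint8, red, green, blue); there is no depth.
- robot.camera_params(name): a dict with "fx", "fy", "cx", "cy" (pixels), "dist" ([k1, k2, p1, p2, k3] as OpenCV has them; the pictures are not rectified), "R" (3x3) and "t" (3): a world point X has camera coordinates R X + t; the wrist camera has in their place "tool_from_camera" (4x4, takes a point from camera to tool coordinates, whose origin is the TCP and whose axes are the flange's). Camera axes: x right, y down, z forward; pixel columns grow to the right and rows downward; lengths in m; the calibration is good to about 2 mm. A picture is of the moment at which its call begins: read the wrist's pose just before it. camera_params takes no time and is no camera call.
- robot.close_job(): hands the job in; it is judged then, once.
The state is a dict: "t": time; "q": joint angles; "qd": joint speeds; "joint_torque": joint torques, N m; "ee_pos": TCP position; "orientation": TCP orientation; "contact_force": force on the tool from outside, world axes, zero at the start; "wrist_torque": the same for the moment, N m; "grip_width": opening from 0.0 (shut) to 1.0 (fully open); "grip_force": force on a finger pad.
Only numpy, scipy, OpenCV 4.12 (cv2) and the standard library are available. Lean on these libraries where they do the work, as an engineer would, in place of code of your own. Each camera call takes 0.05 s, during which the arm holds its last target. There are 200 camera calls.

### The job

Build up the overload clutch for the mill's table feed on the spring-loaded assembly stand: over the stand's upright mandrel put one friction ring, then the gear, then the other friction ring, each lying flat on the one before, and last the flanged pressure cap, boss upward. Press the cap straight down against the spring until both catches have snapped over its flange, then let go and leave the pack held down by the catches.

Things in the scene. Friction and masses are not known exactly. Their poses are not given: they have to be found in the camera images.
- stand: Assembly stand, fixed to the bench: steel base 100 x 144 x 12 mm, in its middle a sprung round nest with an upright mandrel, a spring catch either side along its y axis (34 to 55 mm out, 15 mm wide, 107 mm above the bench). Clear along its x axis: fingers closing along x have room. Origin: underside centre, on the mandrel's axis, z up.
- nest_top (a point): Centre of the nest's upper face (steel disc, 60 mm diameter), at the mandrel's foot, z up; 46 mm above the bench when free. The mandrel stands on the nest and sinks with it: 18 mm diameter for 42 mm, then tapering to 7 mm at its top, 56 mm above this point.
- nest (a joint): How far the nest has sunk, m: 0 free, 0.011 at its lower stop. Spring: about 8 N to start moving, then 0.9 N per mm. With the whole pack on it, it must sink a little over 7 mm before the catches snap over the cap's flange; they then hold it at about 0.007.
- catch_l (a joint): Catch on the stand's +y side, rad: 0 upright (stop), grows as it swings outward, to 0.35; sprung inward. Its nose reaches in to 34 mm from the axis, flat underside 81 mm above the bench, sloped top up to 97 mm: the cap's flange, pushed down, spreads it by about 0.06, then it snaps back over the flange. Pressing the cap home takes about 8 to 15 N in all.
- catch_r (a joint): The same catch, mirrored, on the stand's -y side.
- ring_a: Friction ring: flat dark brown ring with six fine radial grooves, 54 mm outside, 21 mm bore, 10 mm thick. Origin: centre of its underside, z up. The two friction rings are alike; either may go first.
- ring_b: The other friction ring, the same as ring_a.
- gear: Steel spur gear with a brass bush in its bore: 56 mm over the teeth, 21 mm bore, 14 mm thick. Origin: centre of its underside, z up.
- cap: Aluminium pressure cap: round flange 76 mm diameter, 8 mm thick, closed boss 34 mm diameter on top, 31 mm high overall; 21 mm blind bore from below, 27 mm deep, goes over the mandrel. Lies boss upward; grip it by the boss. Origin: centre of its underside, z up.
There are look-alikes about, which are no part of the job. What is shaped like the ring_b but purple is not meant.

How it is judged:
By the outcome, as a careful person would: the job done as asked, in the order asked, and still so for the second after the job is handed in, with the robot touching nothing.
It also fails if it takes over 96 s, if anything falls off the work surface, if the arm or the gripper's body presses on something with over 40 N, if the wrist force passes 120 N, or if a joint passes its speed limit or range.

## Working session

There is one attempt and no reset: what is moved stays moved. The work goes in short steps, Python scripts to look and compute and a shell command to move; the robot and the scene stay as the last step left them, time stands still between calls to the robot, and variables do not carry over. Pictures are saved under pics/ and viewed, at most 14 in all, crops included, and the job is handed in when it is done.

```bash
ls; mkdir -p pics; python3 - <<'E'
from plant import robot
import cv2
for n in("scene","side"):
    cv2.imwrite(f"pics/{n}0.png",robot.get_image(n)[:,:,::-1])
    p=robot.camera_params(n);print(n,p)
print(robot.camera_params("wrist"))
s=robot.read_state();print(s)
E
```

```text
pics
scene {'fx': 519.1333222992431, 'fy': 519.1333222992431, 'cx': 288.7147417527705, 'cy': 203.73555550540854, 'dist': array([0.06755661, 0.        , 0.        , 0.        , 0.        ]), 'R': array([[ 0.73924969, -0.67325265,  0.01551639],
       [-0.29743621, -0.3470913 , -0.88941516],
       [ 0.60418672,  0.65288475, -0.45683686]]), 't': array([-0.55168884,  0.12271626,  0.96212617])}
side {'fx': 477.1410780977824, 'fy': 477.1410780977824, 'cx': 281.7724790553457, 'cy': 201.6212351859858, 'dist': array([-0.09946614,  0.        ,  0.        ,  0.        ,  0.        ]), 'R': array([[ 0.87520391, -0.48338475,  0.01890235],
       [-0.18106815, -0.36357069, -0.91380013],
       [ 0.44858939,  0.79633883, -0.40572408]]), 't': array([-0.58607657,  0.0435374 ,  0.96115203])}
{'fx': 332.7995723864596, 'fy': 332.7995723864596, 'cx': 277.12572062149724, 'cy': 204.22948604110238, 'dist': array([-0.04002672,  0.        ,  0.        ,  0.        ,  0.        ]), 'tool_from_camera': array([[-6.00273073e-04, -9.50868882e-01, -3.09593294e-01,
         7.95093704e-02],
       [ 9.99999782e-01,
[... 234 characters left out ...]
't': 0.1, 'q': array([ 1.22110316,  0.32177709, -0.07010524,  1.45156159,  0.02260276,
        1.37078687, -0.05692387]), 'qd': array([-0.00055788, -0.00303359,  0.00143204, -0.00263633, -0.00076971,
       -0.00108865,  0.00057191]), 'joint_torque': array([ 3.85565118e-04, -4.94878471e+01, -3.83613976e-01, -3.15211523e+01,
        1.31298113e-02,  7.42231845e-03,  4.03799532e-06]), 'ee_pos': array([ 0.23109132, -0.60705006,  0.24731036]), 'orientation': array([-3.08808647e+00, -5.68029107e-01,  6.32401237e-04]), 'contact_force': array([-0.4451662 , -0.61137921, -1.17086263]), 'wrist_torque': array([-0.00796093, -0.02196419,  0.05922634]), 'grip_force': 0.0, 'grip_width': 1.0013967757141309}
```

View pics/scene0.png

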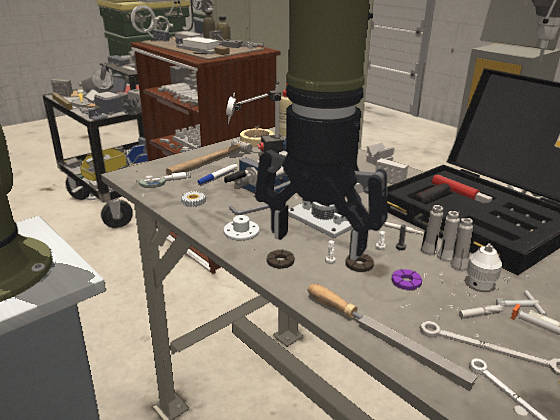

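View pics/side0.png

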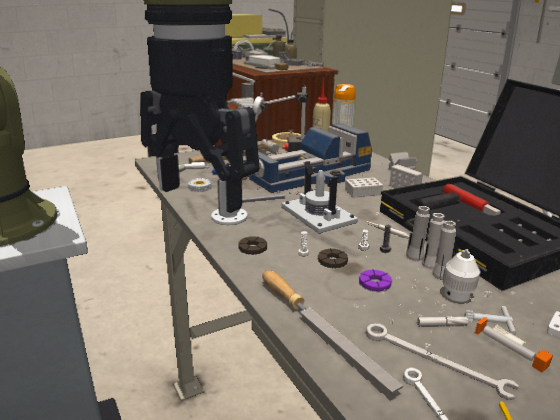

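Both views show the two brown rings (side 253,245 and 333,257), cap (scene 241,227), gear (scene 194,198; side 200,184) and stand (side 320,205); the purple ring is the decoy. I'll enlarge them.

```bash
python3 - <<'E'
import cv2
a=cv2.imread("pics/side0.png")[150:300,170:370];b=cv2.imread("pics/scene0.png")[160:300,165:385]
cv2.imwrite("pics/sc.png",cv2.resize(a,None,fx=4,fy=4,interpolation=2))
E
cat > h.py <<'E'
import numpy as np,cv2
from scipy.spatial.transform import Rotation as Ro
from plant import robot
def cam(name,s=None):
    p=robot.camera_params(name);K=np.array([[p['fx'],0,p['cx']],[0,p['fy'],p['cy']],[0,0,1]])
    if name!='wrist': return K,p['dist'],p['R'],p['t']
    s=s or robot.read_state();T=np.eye(4);T[:3,:3]=Ro.from_rotvec(s['orientation']).as_matrix();T[:3,3]=s['ee_pos']
    W=np.linalg.inv(T@p['tool_from_camera']);return K,p['dist'],W[:3,:3],W[:3,3]
def pt(c,u,v,z):
    K,d,R,t=c;n=cv2.undistortPoints(np.array([[[u,v]]],float),K,d)[0,0]
    r=R.T@np.array([n[0],n[1],1]);o=-R.T@t;return o+r*(z-o[2])/r[2]
def proj(c,X):
    K,d,R,t=c;return cv2.projectPoints(np.array([X],float),cv2.Rodrigues(R)[0],t,K,d)[0].ravel()
def snap(name,f):
    s=robot.read_state();im=robot.get_image(name);cv2.imwrite(f,im[:,:,::-1]);return cam(name,s),im
def totool(X,s=None):
    s=s or robot.read_state();return Ro.from_rotvec(s['orientation']).inv().apply(np.array(X)-s['ee_pos'])
E
python3 - <<'E'
from h import *
np.set_printoptions(precision=4,suppress=True)
s=cam('side');c=cam('scene')
for n,C,u,v,z in [('ringL',s,253,245,.01),('ringL',c,281,258,.01),('ringR',s,333,257,.01),('gear',s,200,184,.014),('gear',c,194,198,.014),('cap',c,241,219,.031),('purple',s,375,280,.01),('stand',s,320,172,.102),('standbase',s,320,210,.012),('corners',s,283,210,.012),('c',s,323,231,.012),('c',s,357,212,.012)]:print(n,pt(C,u,v,z))
print(Ro.from_rotvec(robot.read_state()['orientation']).as_matrix())
E
```

```text
ringL [ 0.4231 -0.3362  0.01  ]
ringL [ 0.4224 -0.3335  0.01  ]
ringR [ 0.5304 -0.4399  0.01  ]
gear [ 0.4365 -0.0169  0.014 ]
gear [ 0.4341 -0.016   0.014 ]
cap [ 0.4361 -0.1916  0.031 ]
purple [ 0.5498 -0.5335  0.01  ]
stand [ 0.6066 -0.272   0.102 ]
standbase [ 0.6157 -0.2664  0.012 ]
corners [ 0.5449 -0.2309  0.012 ]
c [ 0.5676 -0.351   0.012 ]
c [ 0.6811 -0.3105  0.012 ]
[[ 0.9345  0.3558 -0.0007]
 [ 0.3558 -0.9345  0.0016]
 [-0.0001 -0.0017 -1.    ]]
```

View pics/sc.png

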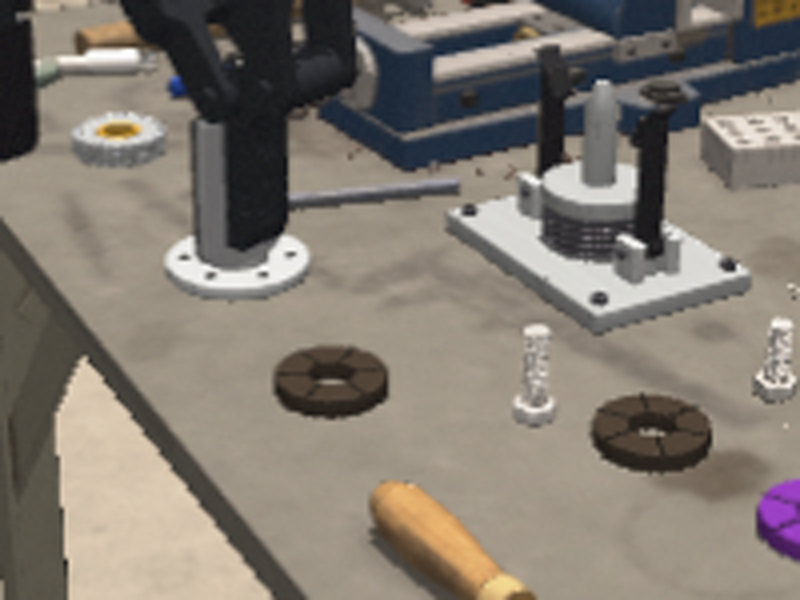

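The crop sharpens the two rings at (331,378) and (652,428), mandrel top (602,82), and the catches lying along the left-back/right-front line. Moving to survey from above the rings and stand.

```bash
python3 -m pendant '[{"aperture": 1,"x": 0.036,"y": -0.013,"z": -0.005},{"aperture": 1,"x": 0.036,"y": -0.013,"z": -0.005},{"aperture": 1,"x": 0.036,"y": -0.013,"z": -0.005},{"aperture": 1,"x": 0.036,"y": -0.013,"z": -0.005},{"aperture": 1,"x": 0.036,"y": -0.013,"z": -0.005},{"aperture": 1,"x": 0.036,"y": -0.013,"z": -0.005},{"aperture": 1,"x": 0.036,"y": -0.013,"z": -0.005},{"aperture": 1,"x": 0.036,"y": -0.013,"z": -0.005},{"aperture": 1,"x": 0.036,"y": -0.013,"z": -0.005},{"aperture": 1,"x": 0.036,"y": -0.013,"z": -0.005}]' 40; python3 -m pendant '[{"aperture": 1,"rz": -0.122},{"aperture": 1,"rz": -0.122},{"aperture": 1,"rz": -0.122},{"aperture": 1,"rz": -0.122},{"aperture": 1,"rz": -0.122},{"aperture": 1,"rz": -0.122},{"aperture": 1,"rz": -0.122},{"aperture": 1,"rz": -0.122},{"aperture": 1,"rz": -0.122},{"aperture": 1,"rz": -0.122},{"aperture": 1,"rz": -0.122},{"aperture": 1,"rz": -0.122},{"aperture": 1}]'; python3 - <<'E'
from h import *
c,im=snap('wrist','pics/w1.png');s=robot.read_state();print(s['ee_pos'],s['q'],robot.nose_length)
cv2.imwrite('pics/w1b.png',cv2.resize(cv2.imread('pics/w1.png'),(800,600),interpolation=2))
E
```

```text
t: 0.93
ee_pos: [0.5224, -0.3564, 0.2982]
orientation: [-3.09, -0.568, 0.001]
contact_force: [1.7, -0.6, 0.2]
grip_width: 1.005
grip_force: 0.0
t: 2.02
ee_pos: [0.5212, -0.3578, 0.2977]
orientation: [-1.914, -2.49, -0.0]
contact_force: [-0.0, -0.2, -0.4]
grip_width: 1.001
grip_force: 0.0
[ 0.52120487 -0.35786376  0.29777677] [ 0.92280227  0.29878046 -0.46048458  1.40889061  0.13169953  1.46532065
  0.72052159] 0.017
```

View pics/w1b.png

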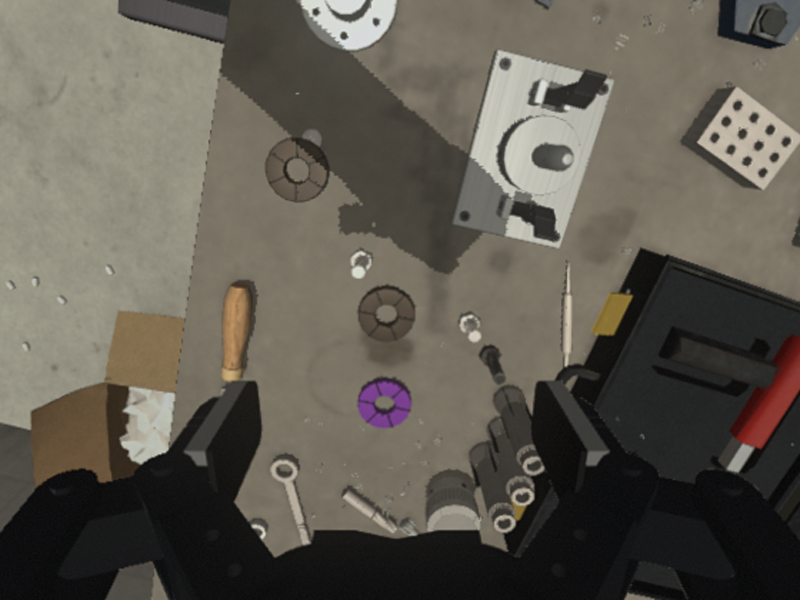

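Wrist view shows ring R (386,314), ring L (297,169), mandrel top (565,158), stand corners (500,50),(613,77),(561,247),(454,224).

```bash
cat > m.py <<'E'
from h import *
np.set_printoptions(precision=4,suppress=True)
c=cam('wrist')
q=lambda x,y,z:pt(c,(x+.5)*.7-.5,(y+.5)*.7-.5,z)
print('ringR',q(386,314,.01),'ringL',q(297,169,.01),'mandrel',q(565,158,.102))
k=[q(*p,.012) for p in[(500,50),(613,77),(561,247),(454,224)]];print(np.array(k),np.mean(k,0))
d1=k[0]-k[3];d2=k[1]-k[2];d3=k[1]-k[0];d4=k[2]-k[3]
for d in(d1,d2,d3,d4):print(np.linalg.norm(d),np.degrees(np.arctan2(d[1],d[0])))
print('R',totool(q(386,314,.01)))
print(Ro.from_rotvec(robot.read_state()['orientation']).as_matrix())
s=cam('side');f=lambda x,y,z:pt(s,170+(x+.5)/4-.5,150+(y+.5)/4-.5,z)
print('side',f(331,376,.01),f(652,427,.01),f(602,82,.102))
E
python3 m.py
```

```text
ringR [ 0.5313 -0.4343  0.01  ] ringL [ 0.426  -0.3259  0.01  ] mandrel [ 0.6117 -0.2643  0.102 ]
[[ 0.5638 -0.1949  0.012 ]
 [ 0.6585 -0.1898  0.012 ]
 [ 0.6662 -0.3328  0.012 ]
 [ 0.5681 -0.3373  0.012 ]] [ 0.6141 -0.2637  0.012 ]
0.14245931999616177 91.7113095853122
0.14326491508027442 93.11866539808727
0.09477863896994979 3.0968673661910016
0.09828148880771867 2.602941875847361
R [-0.0767 -0.0093  0.2877]
[[-0.2517  0.9678 -0.0007]
 [ 0.9678  0.2517  0.0006]
 [ 0.0008 -0.0005 -1.    ]]
side [ 0.4243 -0.331   0.01  ] [ 0.531  -0.4377  0.01  ] [ 0.6129 -0.2628  0.102 ]
```

```bash
python3 -m pendant '[{"aperture": 1,"rz": 0.105},{"aperture": 1,"rz": 0.104},{"aperture": 1,"x": -0.039,"y": 0.003,"z": 0.02},{"aperture": 1,"x": -0.0395,"y": 0.0036,"z": 0.036},{"aperture": 0.8,"z": 0.04},{"aperture": 0.8,"z": 0.04},{"aperture": 0.8,"z": 0.04},{"aperture": 0.8,"z": 0.02},{"aperture": 0.8},{"aperture": 0.8}]' 40; python3 - <<'E'
from h import *
c,im=snap('wrist','pics/w2.png')
cv2.imwrite('pics/w2b.png',cv2.resize(cv2.imread('pics/w2.png'),(800,600),interpolation=2))
E
```

```text
t: 2.9
ee_pos: [0.5297, -0.4248, 0.1103]
orientation: [-2.168, -2.27, 0.0]
contact_force: [0.3, -1.1, 1.2]
grip_width: 0.802
grip_force: 0.0
```

View pics/w2b.png

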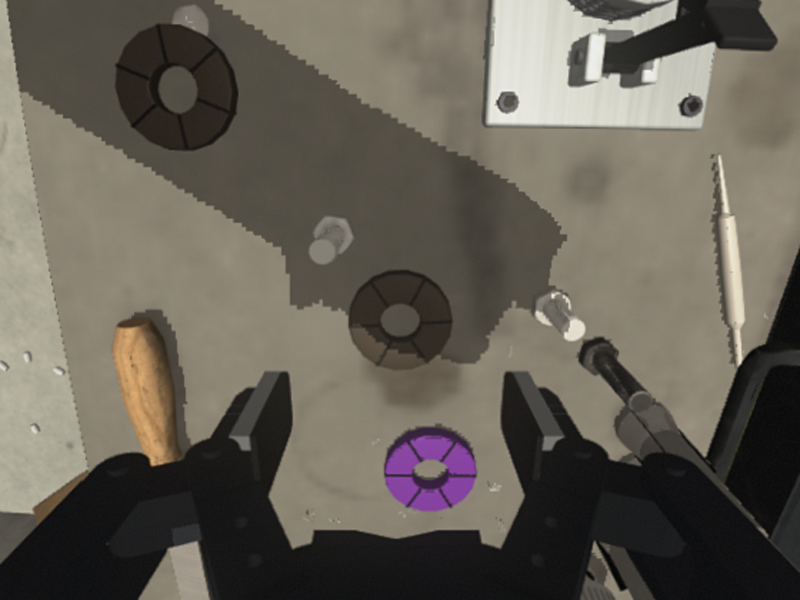

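Ring R is centred between the pads at (400,320), the stand's edges are square to the tool.

```bash
cat > g.py <<'E'
from h import *
import sys
np.set_printoptions(precision=4,suppress=True)
x,y,z=map(float,sys.argv[1:4]);c=cam('wrist')
X=pt(c,(x+.5)*.7-.5,(y+.5)*.7-.5,z);s=robot.read_state()
print(X,'tool',totool(X),s['ee_pos'],s['contact_force'],Ro.from_rotvec(s['orientation']).as_matrix()[:2,1])
E
python3 g.py 400 320 .01;python3 g.py 177 90 .01
```

```text
[ 0.5335 -0.4355  0.01  ] tool [-0.0098  0.0018  0.1026] [ 0.531  -0.4257  0.1126] [-0.081  -0.4111  1.0003] [0.9989 0.0463]
[ 0.4277 -0.3291  0.01  ] tool [ 0.1014 -0.0989  0.1024] [ 0.531  -0.4257  0.1126] [-0.081  -0.4111  1.0003] [0.9989 0.0463]
```

```bash
python3 -m pendant '[{"aperture": 0.75,"x": -0.0098,"y": 0.0018,"z": 0.03},{"aperture": 0.75,"z": 0.03},{"aperture": 0.75,"z": 0.026},{"aperture": 0.75},{"aperture": 0.75,"z": 0.003},{"aperture": 0.75,"z": 0.003},{"aperture": 0.75}]'; python3 - <<'E'
from h import *
c,im=snap('wrist','pics/w3.png')
cv2.imwrite('pics/w3b.png',cv2.resize(cv2.imread('pics/w3.png'),(800,600),interpolation=2)[200:])
E
```

```text
t: 3.53
ee_pos: [0.5342, -0.4359, 0.0221]
orientation: [2.165, 2.271, 0.0]
contact_force: [0.1, -0.4, 0.0]
grip_width: 0.753
grip_force: 0.0
```

View pics/w3b.png

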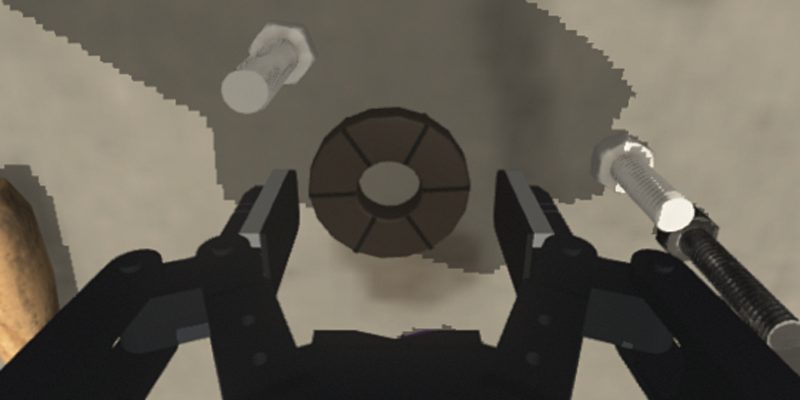

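```bash
python3 g.py 389 384 .01; python3 g.py 298 370 .01;python3 g.py 498 370 .01; python3 - <<'E'
from h import *
c=cam('wrist');s=robot.read_state();R=Ro.from_rotvec(s['orientation'])
for z in(0.004,.010,.017):
  for x in(-.011,.011):
    for y in (-.032,.032):
      u=proj(c,s['ee_pos']+R.apply([x,y,z]));print(z,x,y,(u+.5)/.7-.5)
E
```

```text
[ 0.5313 -0.4327  0.01  ] tool [ 0.0033 -0.0026  0.0119] [ 0.534  -0.4359  0.022 ] [-0.652  -0.2648 -0.5097] [0.9989 0.0478]
[ 0.5016 -0.429   0.01  ] tool [ 0.0085 -0.0321  0.0118] [ 0.534  -0.4359  0.022 ] [-0.652  -0.2648 -0.5097] [0.9989 0.0478]
[ 0.5665 -0.4261  0.01  ] tool [0.0083 0.0328 0.012 ] [ 0.534  -0.4359  0.022 ] [-0.652  -0.2648 -0.5097] [0.9989 0.0478]
0.004 -0.011 -0.032 [297.65345032 435.5071369 ]
0.004 -0.011 0.032 [496.3066402 435.2606494]
0.004 0.011 -0.032 [292.74660467 374.46620143]
0.004 0.011 0.032 [501.21011459 374.23459907]
0.01 -0.011 -0.032 [301.12414004 424.83705052]
0.01 -0.011 0.032 [492.73469478 424.60407839]
0.01 0.011 -0.032 [296.58567531 365.54057665]
0.01 0.011 0.032 [497.26498143 365.32176585]
0.017 -0.011 -0.032 [304.87934162 413.30066053]
0.017 -0.011 0.032 [488.86983308 413.08184905]
0.017 0.011 -0.032 [300.72091575 355.93241675]
0.017 0.011 0.032 [493.01533486 355.72696015]
```

```bash
python3 -m pendant '[{"aperture": 0.75,"x": 0.0033,"y": -0.0022,"z": 0.005},{"aperture": 0.75,"z": 0.004},{"aperture": 0.6},{"aperture": 0.5},{"aperture": 0.5},{"aperture": 0.5}]' 40; python3 - <<'E'
from h import *
c,im=snap('wrist','pics/w4.png')
cv2.imwrite('pics/w4b.png',cv2.resize(cv2.imread('pics/w4.png'),(800,600),interpolation=2)[300:])
E
```

```text
t: 4.08
ee_pos: [0.5314, -0.4328, 0.0138]
orientation: [2.165, 2.272, -0.001]
contact_force: [-2.6, 0.9, 13.3]
grip_width: 0.612
grip_force: 46.3
```

View pics/w4b.png

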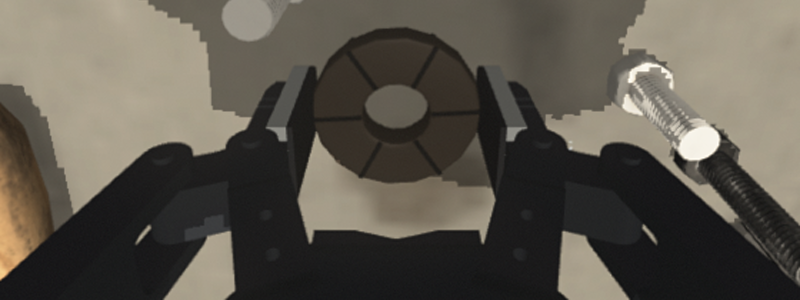

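Ring gripped (bore centre at (396,407)), tips touching the table. Lift and carry toward the stand.

```bash
python3 g.py 396 407 .01; python3 -m pendant '[{"aperture": 0.5,"z": -0.04},{"aperture": 0.5,"z": -0.04},{"aperture": 0.5,"z": -0.04},{"aperture": 0.5,"z": -0.03},{"aperture": 0.5,"x": 0.02,"y": 0.01},{"aperture": 0.5,"x": 0.02,"y": 0.01},{"aperture": 0.5,"x": 0.02,"y": 0.01},{"aperture": 0.5},{"aperture": 0.5}]' 40; python3 - <<'E'
from h import *
c,im=snap('wrist','pics/w5.png')
cv2.imwrite('pics/w5b.png',cv2.resize(cv2.imread('pics/w5.png'),(800,600),interpolation=2))
E
```

```text
[ 0.5311 -0.4331  0.01  ] tool [-0.0003 -0.0003  0.0038] [ 0.5314 -0.4328  0.0138] [-2.5565  2.0361 13.3594] [0.9988 0.0479]
t: 4.88
ee_pos: [0.5582, -0.3682, 0.1603]
orientation: [-2.163, -2.278, -0.001]
contact_force: [-0.2, -0.6, -0.4]
grip_width: 0.606
grip_force: 42.4
```

View pics/w5b.png

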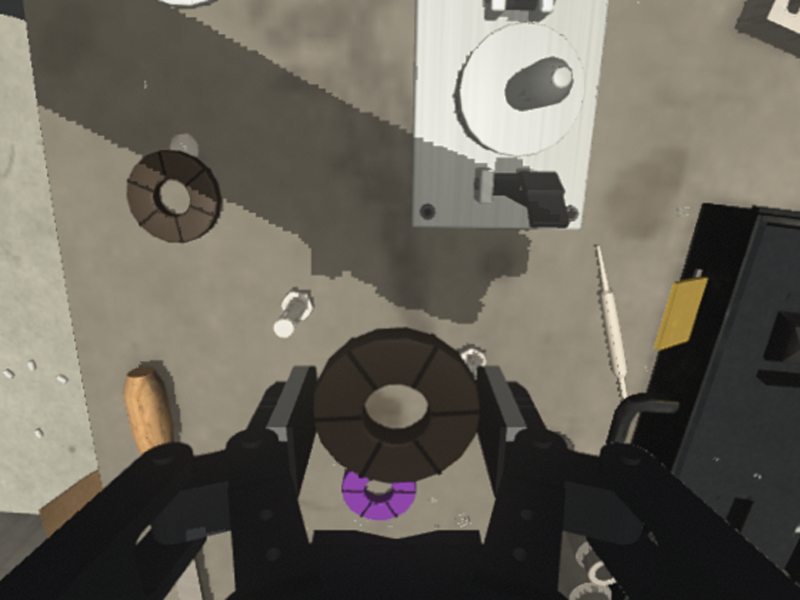

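Ring is held level, bore at (396,406); mandrel tip at (563,77), nest disc centre about (523,89).

```bash
python3 g.py 563 77 .102; python3 g.py 523 89 .046;python3 g.py 396 406 .156
```

```text
[ 0.612  -0.2661  0.102 ] tool [0.1013 0.0599 0.058 ] [ 0.5572 -0.3702  0.1601] [ 0.4164 -1.2515 -0.6116] [0.9988 0.0491]
[ 0.6117 -0.2652  0.046 ] tool [0.1023 0.0597 0.114 ] [ 0.5572 -0.3702  0.1601] [ 0.4164 -1.2515 -0.6116] [0.9988 0.0491]
[ 0.5569 -0.3704  0.156 ] tool [-0.0001 -0.0003  0.0041] [ 0.5572 -0.3702  0.1601] [ 0.4164 -1.2515 -0.6116] [0.9988 0.0491]
```

```bash
python3 -m pendant '[{"aperture": 0.5,"x": 0.034,"y": 0.02},{"aperture": 0.5,"x": 0.034,"y": 0.02},{"aperture": 0.5,"x": 0.0337,"y": 0.02},{"aperture": 0.5,"z": 0.02},{"aperture": 0.5},{"aperture": 0.5}]'; python3 - <<'E'
from h import *
c,im=snap('wrist','pics/w6.png')
cv2.imwrite('pics/w6b.png',cv2.resize(cv2.imread('pics/w6.png')[180:360,180:380],None,fx=4,fy=3.3333,interpolation=2))
s=robot.read_state();print(s['ee_pos'])
E
```

```text
t: 5.43
ee_pos: [0.6109, -0.2675, 0.1389]
orientation: [-2.168, -2.271, 0.004]
contact_force: [0.6, -1.2, -0.4]
grip_width: 0.609
grip_force: 42.4
[ 0.6111295  -0.26872467  0.13990497]
```

View pics/w6b.png

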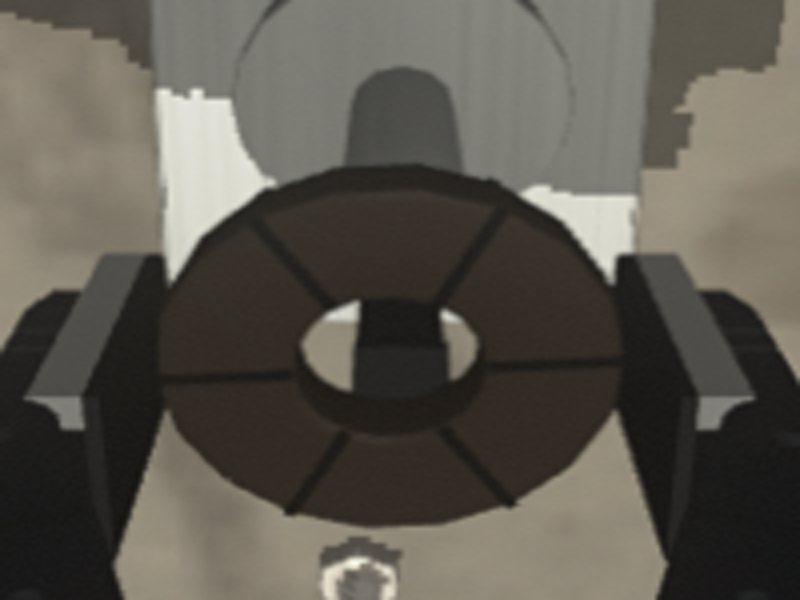

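The mandrel (crop x≈403) sits slightly right of the bore (390); correct and lower partway.

```bash
python3 -m pendant '[{"aperture": 0.5,"x": 0.003,"y": 0.0012},{"aperture": 0.5,"z": 0.015},{"aperture": 0.5,"z": 0.015},{"aperture": 0.5,"z": 0.01},{"aperture": 0.5},{"aperture": 0.5}]'; python3 -m pendant '[{"aperture": 0.5,"z": 0.01},{"aperture": 0.5,"z": 0.008},{"aperture": 0.5},{"aperture": 0.5}]'
```

```text
t: 5.98
ee_pos: [0.6127, -0.2627, 0.0998]
orientation: [-2.167, -2.272, 0.0]
contact_force: [-1.2, 2.7, -0.7]
grip_width: 0.61
grip_force: 42.5
t: 6.32
ee_pos: [0.6131, -0.2625, 0.082]
orientation: [-2.167, -2.273, 0.0]
contact_force: [-1.4, 3.1, -2.7]
grip_width: 0.607
grip_force: 42.4
```

```bash
python3 -m pendant '[{"aperture": 0.5,"x": 0.001,"y": -0.0005},{"aperture": 0.5,"z": 0.01},{"aperture": 0.5,"z": 0.006},{"aperture": 0.5},{"aperture": 0.5}]'; python3 -m pendant '[{"aperture": 0.5,"z": 0.002},{"aperture": 0.5,"z": 0.002},{"aperture": 0.5,"z": 0.002},{"aperture": 0.5}]'
```

```text
t: 6.73
ee_pos: [0.6129, -0.2624, 0.0662]
orientation: [2.168, 2.273, -0.0]
contact_force: [0.3, 1.5, -0.6]
grip_width: 0.61
grip_force: 42.5
t: 7.07
ee_pos: [0.6131, -0.2623, 0.0602]
orientation: [2.167, 2.273, -0.0]
contact_force: [-0.5, 2.2, -1.1]
grip_width: 0.61
grip_force: 42.6
```

```bash
python3 -m pendant '[{"aperture": 0.5,"z": 0.001},{"aperture": 0.5,"z": 0.001},{"aperture": 0.5}]'; python3 -m pendant '[{"aperture": 0.63},{"aperture": 0.72},{"aperture": 0.8},{"aperture": 0.8},{"aperture": 0.8}]'; python3 -m pendant '[{"aperture": 0.8,"z": -0.02},{"aperture": 0.9,"z": -0.03},{"aperture": 1,"z": -0.03},{"aperture": 1,"z": -0.02},{"aperture": 1,"z": -0.02},{"aperture": 1}]'; python3 - <<'E'
from h import *
c,im=snap('wrist','pics/w7.png')
cv2.imwrite('pics/w7b.png',cv2.resize(cv2.imread('pics/w7.png'),(800,600),interpolation=2))
s=robot.read_state();print(s['ee_pos'])
E
```

```text
t: 7.32
ee_pos: [0.6132, -0.2623, 0.0597]
orientation: [2.167, 2.273, -0.001]
contact_force: [-4.7, 1.5, 7.6]
grip_width: 0.607
grip_force: 46.3
t: 7.73
ee_pos: [0.6129, -0.2623, 0.0581]
orientation: [2.167, 2.274, -0.0]
contact_force: [0.1, 0.9, 0.1]
grip_width: 0.801
grip_force: 0.0
t: 8.23
ee_pos: [0.6154, -0.2628, 0.1836]
orientation: [2.162, 2.268, 0.004]
contact_force: [0.7, 0.2, 0.5]
grip_width: 1.001
grip_force: 0.0
[ 0.61448183 -0.26244377  0.18109679]
```

View pics/w7b.png

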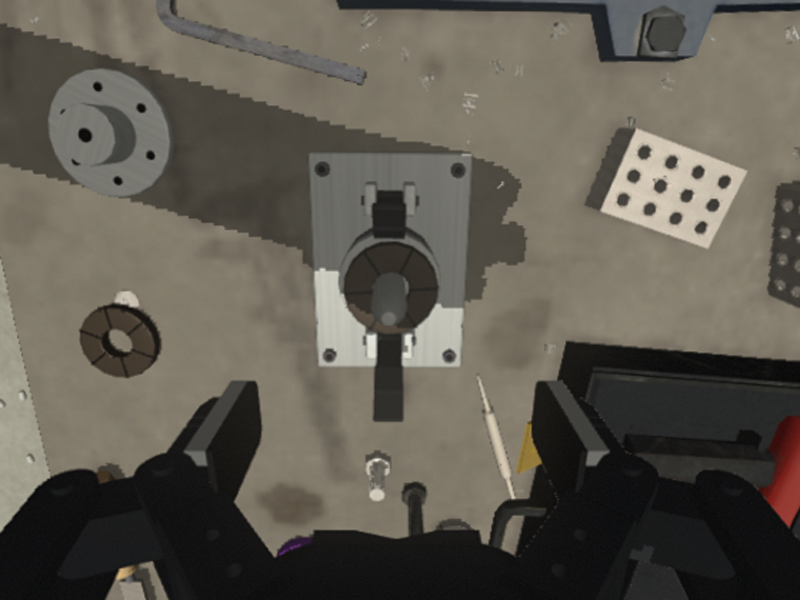

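Ring is flat on the nest round the mandrel (tip at 388,318); the other ring is at (120,341), the cap boss top at (85,134).

```bash
for a in "388 318 .102" "120 341 .01" "85 134 .031" "110 132 .008"; do python3 g.py $a; done
```

```text
[ 0.6109 -0.2624  0.102 ] tool [ 0.0004 -0.0039  0.0791] [ 0.6145 -0.2624  0.1811] [ 0.8588 -0.4313 -0.4449] [0.9988 0.0479]
[ 0.4276 -0.324   0.01  ] tool [-0.0521 -0.1905  0.1703] [ 0.6145 -0.2624  0.1811] [ 0.8588 -0.4313 -0.4449] [0.9988 0.0479]
[ 0.4368 -0.1876  0.031 ] tool [ 0.0836 -0.1746  0.1491] [ 0.6145 -0.2624  0.1811] [ 0.8588 -0.4313 -0.4449] [0.9988 0.0479]
[ 0.4382 -0.1865  0.008 ] tool [ 0.0848 -0.1733  0.1721] [ 0.6145 -0.2624  0.1811] [ 0.8588 -0.4313 -0.4449] [0.9988 0.0479]
```

```bash
python3 -m pendant '[{"aperture": 1,"x": 0.0304,"y": -0.0211},{"aperture": 1,"x": 0.0304,"y": -0.0211},{"aperture": 1,"x": 0.0304,"y": -0.0211},{"aperture": 1,"x": 0.0304,"y": -0.0211},{"aperture": 1,"x": 0.0304,"y": -0.0211},{"aperture": 1,"x": 0.0304,"y": -0.0211},{"aperture": 1,"x": 0.0304,"y": -0.0211},{"aperture": 1,"x": 0.0304,"y": -0.0211,"z": 0.02},{"aperture": 1,"z": 0.03},{"aperture": 0.8,"z": 0.03},{"aperture": 0.8},{"aperture": 0.8}]'; python3 - <<'E'
from h import *
c,im=snap('wrist','pics/w8.png')
cv2.imwrite('pics/w8b.png',cv2.resize(cv2.imread('pics/w8.png'),(800,600),interpolation=2))
s=robot.read_state();print(s['ee_pos'],s['q'])
E
```

```text
t: 9.28
ee_pos: [0.431, -0.0272, 0.097]
orientation: [-2.164, -2.271, 0.003]
contact_force: [-0.1, 0.2, 0.8]
grip_width: 0.799
grip_force: 0.0
[ 0.43268619 -0.02744488  0.0985153 ] [ 0.63899549  0.02553884 -0.6361014   2.11722397  0.01697567  1.00503306
  0.04162072]
```

View pics/w8b.png

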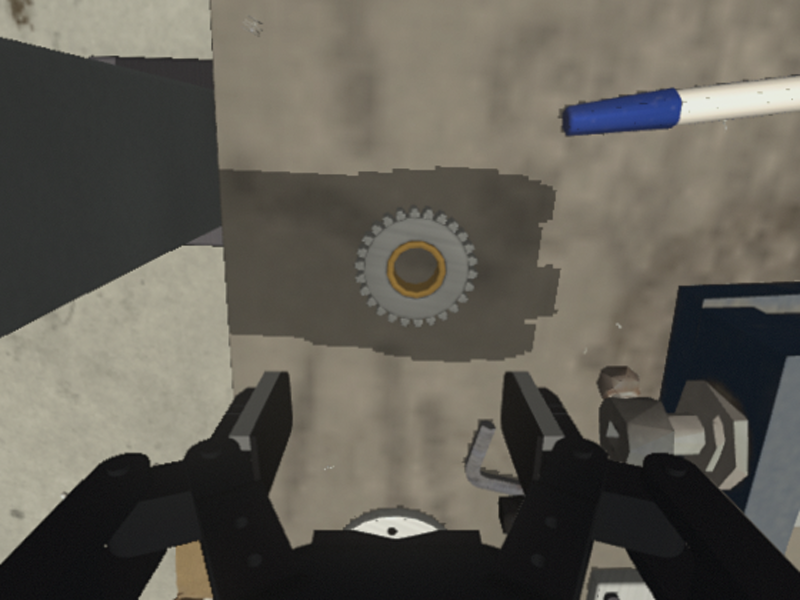

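Gear centre is at (416,268), clear of the vise handle at right.

```bash
python3 g.py 416 268 .014
```

```text
[ 0.4404 -0.0041  0.014 ] tool [0.0229 0.009  0.0845] [ 0.4327 -0.0274  0.0985] [1.1288 0.321  0.1458] [0.9989 0.0477]
```

```bash
python3 -m pendant '[{"aperture": 0.85,"x": 0.0215,"y": 0.008,"z": 0.02},{"aperture": 0.85,"z": 0.02},{"aperture": 0.85,"z": 0.015},{"aperture": 0.85},{"aperture": 0.85},{"aperture": 0.85}]'; python3 - <<'E'
from h import *
c,im=snap('wrist','pics/w9.png')
h=cv2.cvtColor(im,cv2.COLOR_RGB2HSV);m=cv2.inRange(h,(12,110,80),(28,255,255))
n,l,st,ce=cv2.connectedComponentsWithStats(m);i=1+np.argsort(-st[1:,4])[:3];print(st[i],ce[i])
s=robot.read_state();print(s['ee_pos'])
x,y,w,hh,_=st[i[0]];X=pt(c,x+w/2-.5,y+hh/2-.5,.014);print(X,totool(X))
E
```

```text
t: 9.83
ee_pos: [0.4413, -0.0059, 0.0451]
orientation: [2.167, 2.272, 0.002]
contact_force: [-0.9, -0.1, 0.1]
grip_width: 0.851
grip_force: 0.0
[[ 247  230   51   46 1039]
 [ 255  250    1    1    1]] [[270.93743985 254.89509143]
 [255.         250.        ]]
[ 0.44132054 -0.0059393   0.04513422]
[ 0.43834886 -0.00386226  0.014     ] [ 0.00223617 -0.00295719  0.03112457]
```

```bash
python3 -m pendant '[{"aperture": 0.8,"x": 0.0018,"y": -0.0022,"z": 0.012},{"aperture": 0.8,"z": 0.012},{"aperture": 0.8,"z": 0.0045},{"aperture": 0.5},{"aperture": 0.5},{"aperture": 0.5},{"aperture": 0.5},{"aperture": 0.5}]' 50; python3 - <<'E'
from h import *
c,im=snap('wrist','pics/w10.png')
h=cv2.cvtColor(im,cv2.COLOR_RGB2HSV);m=cv2.inRange(h,(12,110,80),(28,255,255))
n,l,st,ce=cv2.connectedComponentsWithStats(m);i=1+np.argsort(-st[1:,4])[:1]
x,y,w,hh,_=st[i[0]];X=pt(c,x+w/2-.5,y+hh/2-.5,.014);print(X,totool(X))
E
```

```text
t: 10.55
ee_pos: [0.4382, -0.004, 0.0159]
orientation: [2.167, 2.273, 0.001]
contact_force: [-1.9, -0.1, 5.5]
grip_width: 0.628
grip_force: 53.2
[ 0.43781931 -0.00376093  0.014     ] [ 0.00025097 -0.00034984  0.0018754 ]
```

```bash
python3 -m pendant '[{"aperture": 0.5,"z": -0.03},{"aperture": 0.5,"z": -0.04},{"aperture": 0.5,"z": -0.04},{"aperture": 0.5,"z": -0.04},{"aperture": 0.5,"x": -0.0333,"y": 0.0203},{"aperture": 0.5,"x": -0.0333,"y": 0.0203},{"aperture": 0.5,"x": -0.0333,"y": 0.0203},{"aperture": 0.5,"x": -0.0333,"y": 0.0203},{"aperture": 0.5,"x": -0.0333,"y": 0.0203},{"aperture": 0.5,"x": -0.0333,"y": 0.0203},{"aperture": 0.5,"x": -0.0333,"y": 0.0203},{"aperture": 0.5,"x": -0.0333,"y": 0.0203},{"aperture": 0.5},{"aperture": 0.5},{"aperture": 0.5}]'; python3 - <<'E'
from h import *
np.set_printoptions(precision=4,suppress=True)
s=robot.read_state();print(s['ee_pos'],totool([.613,-.2625,.14]))
c,im=snap('wrist','pics/w11.png');cv2.imwrite('pics/w11b.png',cv2.resize(cv2.imread('pics/w11.png')[160:360,160:400],None,fx=3.3,fy=3,interpolation=2))
E
```

```text
t: 11.85
ee_pos: [0.6121, -0.2612, 0.164]
orientation: [-2.166, -2.273, -0.001]
contact_force: [0.0, 1.0, -1.8]
grip_width: 0.617
grip_force: 53.8
[ 0.6121 -0.2612  0.164 ] [-0.0014  0.0009  0.024 ]
```

```bash
python3 -m pendant '[{"aperture": 0.5,"x": -0.0014,"y": 0.0009,"z": 0.02},{"aperture": 0.5,"z": 0.016},{"aperture": 0.5,"z": 0.014},{"aperture": 0.5,"z": 0.014},{"aperture": 0.5},{"aperture": 0.5}]'; python3 -m pendant '[{"aperture": 0.5,"z": 0.008},{"aperture": 0.5,"z": 0.008},{"aperture": 0.5,"z": 0.004},{"aperture": 0.5},{"aperture": 0.5}]'
```

```text
t: 12.4
ee_pos: [0.6129, -0.2629, 0.1005]
orientation: [-2.166, -2.274, 0.001]
contact_force: [0.8, 0.6, -1.0]
grip_width: 0.624
grip_force: 53.8
t: 12.82
ee_pos: [0.6135, -0.2633, 0.0807]
orientation: [-2.167, -2.274, -0.0]
contact_force: [0.6, 0.4, -2.1]
grip_width: 0.624
grip_force: 53.8
```

```bash
python3 -m pendant '[{"aperture": 0.5,"z": 0.004},{"aperture": 0.5,"z": 0.003},{"aperture": 0.5}]'; python3 -m pendant '[{"aperture": 0.5,"z": 0.001},{"aperture": 0.5,"z": 0.001},{"aperture": 0.5}]';
```

```text
t: 13.07
ee_pos: [0.6133, -0.2634, 0.0734]
orientation: [-2.167, -2.274, 0.0]
contact_force: [-0.9, -0.6, -2.2]
grip_width: 0.63
grip_force: 53.8
t: 13.32
ee_pos: [0.6137, -0.2635, 0.0722]
orientation: [2.167, 2.274, 0.0]
contact_force: [0.7, -0.2, -1.3]
grip_width: 0.624
grip_force: 53.8
```

```bash
python3 -m pendant '[{"aperture": 0.5,"z": 0.001},{"aperture": 0.5,"z": 0.001},{"aperture": 0.5}]'; python3 -m pendant '[{"aperture": 0.66},{"aperture": 0.74},{"aperture": 0.82},{"aperture": 0.85},{"aperture": 0.85,"z": -0.02},{"aperture": 0.9,"z": -0.03},{"aperture": 0.9,"z": -0.03},{"aperture": 0.9,"z": -0.02},{"aperture": 0.9},{"aperture": 0.9}]';python3 - <<'E'
from h import *
c,im=snap('wrist','pics/w12.png');h=cv2.cvtColor(im,cv2.COLOR_RGB2HSV);m=cv2.inRange(h,(12,110,80),(28,255,255))
n,l,st,ce=cv2.connectedComponentsWithStats(m);i=1+np.argsort(-st[1:,4])[:2]
print(st[i])
s=robot.read_state();print(s['ee_pos'])
print(totool([.4276,-.3240,.01]))
E
```

```text
t: 13.57
ee_pos: [0.6138, -0.2635, 0.0714]
orientation: [2.167, 2.274, -0.0]
contact_force: [-3.0, 1.7, 6.5]
grip_width: 0.626
grip_force: 54.5
t: 14.4
ee_pos: [0.6144, -0.2637, 0.1716]
orientation: [2.165, 2.272, 0.001]
contact_force: [-0.4, -0.5, -0.4]
grip_width: 0.898
grip_force: 0.0
[[258 194  37  31 272]
 [367 325   8  15  65]]
[ 0.61336955 -0.26350755  0.16989201]
[-0.05147592 -0.18845823  0.15990261]
```

```bash
python3 -m pendant '[{"aperture": 0.9,"x": -0.0105,"y": -0.0378},{"aperture": 0.9,"x": -0.0105,"y": -0.0378},{"aperture": 0.9,"x": -0.0105,"y": -0.0378},{"aperture": 0.85,"x": -0.0105,"y": -0.0378},{"aperture": 0.85,"x": -0.0105,"y": -0.0378},{"aperture": 0.85,"z": 0.04},{"aperture": 0.85,"z": 0.04},{"aperture": 0.85,"z": 0.035},{"aperture": 0.85,"z": 0.01},{"aperture": 0.85},{"aperture": 0.85},{"aperture": 0.85}]';python3 - <<'E'
from h import *
c,im=snap('wrist','pics/w13.png')
cv2.imwrite('pics/w13b.png',cv2.resize(cv2.imread('pics/w13.png'),(800,600),interpolation=2))
E
```

```text
t: 15.45
ee_pos: [0.4287, -0.3257, 0.0468]
orientation: [2.165, 2.272, 0.001]
contact_force: [0.7, 0.1, -0.0]
grip_width: 0.849
grip_force: 0.0
```

View pics/w13b.png

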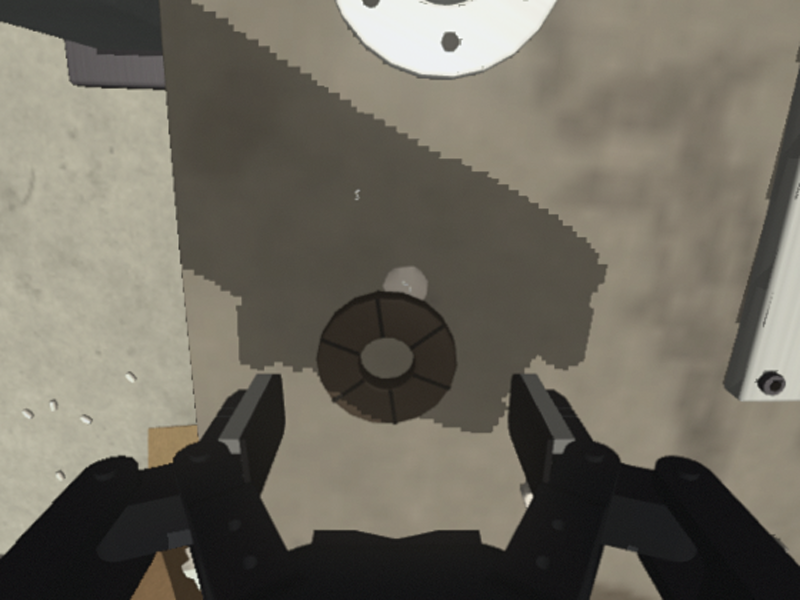

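Ring L's bore centre is at (386,357), slightly left of the jaw line.

```bash
python3 g.py 386 357 .01
```

```text
[ 0.4249 -0.3253  0.01  ] tool [ 0.0009 -0.0041  0.0371] [ 0.4289 -0.3259  0.0471] [ 0.7796 -0.0714  0.9409] [0.9988 0.0484]
```

```bash
python3 -m pendant '[{"aperture": 0.8,"x": 0.0009,"y": -0.004,"z": 0.012},{"aperture": 0.8,"z": 0.012},{"aperture": 0.78,"z": 0.008},{"aperture": 0.6},{"aperture": 0.5},{"aperture": 0.5},{"aperture": 0.5}]' 50; python3 -m pendant '[{"aperture": 0.5,"z": -0.03},{"aperture": 0.5,"z": -0.04},{"aperture": 0.5,"z": -0.04},{"aperture": 0.5,"z": -0.04},{"aperture": 0.5},{"aperture": 0.5}]'; python3 - <<'E'
from h import *
c,im=snap('wrist','pics/w14.png')
s=robot.read_state();print(s['ee_pos'],totool([.6132,-.2632,.14]))
g=cv2.cvtColor(im,cv2.COLOR_RGB2GRAY)[225:360,180:380];
m=(g<75).astype(np.uint8);n,l,st,ce=cv2.connectedComponentsWithStats(1-m);print(st[st[:,4]>200]+[180,225,0,0,0],)
cv2.imwrite('pics/w14b.png',cv2.resize(cv2.imread('pics/w14.png')[225:360,180:380],None,fx=4,fy=4,interpolation=2))
E
```

```text
t: 16.08
ee_pos: [0.4243, -0.3247, 0.014]
orientation: [2.166, 2.273, 0.001]
contact_force: [1.2, 0.3, 6.5]
grip_width: 0.6
grip_force: 55.8
t: 16.58
ee_pos: [0.4244, -0.3253, 0.1655]
orientation: [2.164, 2.27, -0.001]
contact_force: [-0.3, -0.5, -1.8]
grip_width: 0.598
grip_force: 52.9
[ 0.42302196 -0.32442741  0.16320992] [0.05209215 0.19288241 0.02319407]
[[  180   229   200   131 16211]
 [  180   225   200    71  5349]
 [  255   269    45    31  1038]
 [  210   304   136    56  4241]]
```

Held ring's bore is centred as before (277.5,284.5 px). Carry and lower.

```bash
python3 -m pendant '[{"aperture": 0.5,"x": 0.0104,"y": 0.0386},{"aperture": 0.5,"x": 0.0104,"y": 0.0386},{"aperture": 0.5,"x": 0.0104,"y": 0.0386},{"aperture": 0.5,"x": 0.0104,"y": 0.0386},{"aperture": 0.5,"x": 0.0104,"y": 0.0386},{"aperture": 0.5},{"aperture": 0.5},{"aperture": 0.5,"z": 0.012},{"aperture": 0.5},{"aperture": 0.5}]'; python3 - <<'E'
from h import *
print(totool([.6134,-.2632,.084]))
E
```

```text
t: 17.47
ee_pos: [0.6109, -0.2643, 0.149]
orientation: [-2.168, -2.269, 0.004]
contact_force: [-0.3, -0.2, -0.7]
grip_width: 0.597
grip_force: 52.9
[0.00091899 0.00279192 0.06494279]
```

```bash
python3 -m pendant '[{"aperture": 0.5,"z": 0.01},{"aperture": 0.5},{"aperture": 0.5},{"aperture": 0.5}]'; python3 - <<'E'
from h import *
print(totool([.6134,-.2632,.084]))
E
```

```text
t: 17.8
ee_pos: [0.6132, -0.2634, 0.1412]
orientation: [2.168, 2.273, -0.0]
contact_force: [-0.2, 0.8, -0.6]
grip_width: 0.594
grip_force: 52.9
[0.00020392 0.0001825  0.05720662]
```

Settled on axis. Lower.

```bash
python3 -m pendant '[{"aperture": 0.5,"z": 0.015},{"aperture": 0.5,"z": 0.012},{"aperture": 0.5,"z": 0.012},{"aperture": 0.5},{"aperture": 0.5}]'; python3 -m pendant '[{"aperture": 0.5,"z": 0.008},{"aperture": 0.5,"z": 0.006},{"aperture": 0.5},{"aperture": 0.5}]';
```

```text
t: 18.22
ee_pos: [0.6127, -0.2624, 0.1007]
orientation: [-2.165, -2.273, 0.001]
contact_force: [-0.3, 1.2, -0.4]
grip_width: 0.598
grip_force: 52.8
t: 18.55
ee_pos: [0.6131, -0.2622, 0.0873]
orientation: [-2.166, -2.273, -0.0]
contact_force: [-2.0, 3.5, -2.5]
grip_width: 0.595
grip_force: 52.8
```

```bash
python3 -m pendant '[{"aperture": 0.5,"z": 0.002},{"aperture": 0.5,"z": 0.001},{"aperture": 0.5},{"aperture": 0.5}]'
```

```text
t: 18.88
ee_pos: [0.6135, -0.2621, 0.0853]
orientation: [-2.166, -2.274, -0.001]
contact_force: [-2.7, 4.5, 0.6]
grip_width: 0.593
grip_force: 53.1
```

```bash
python3 -m pendant '[{"aperture": 0.5,"x": 0.0007,"y": -0.0004,"z": 0.001},{"aperture": 0.5,"z": 0.001},{"aperture": 0.5},{"aperture": 0.5}]'
```

```text
t: 19.22
ee_pos: [0.6135, -0.262, 0.0841]
orientation: [2.167, 2.274, 0.001]
contact_force: [-3.2, 4.8, 4.3]
grip_width: 0.597
grip_force: 53.5
```

```bash
python3 -m pendant '[{"aperture": 0.63},{"aperture": 0.72},{"aperture": 0.82},{"aperture": 0.85},{"aperture": 0.85,"z": -0.02},{"aperture": 0.9,"z": -0.03},{"aperture": 0.9,"z": -0.03},{"aperture": 0.9},{"aperture": 0.9},{"aperture": 0.9}]';python3 - <<'E'
from h import *
np.set_printoptions(precision=4,suppress=True)
c,im=snap('wrist','pics/w15.png')
s=robot.read_state();print(s['ee_pos'],totool([.4375,-.187,.03]))
E
```

```text
t: 20.05
ee_pos: [0.6128, -0.2628, 0.1627]
orientation: [2.168, 2.274, -0.001]
contact_force: [0.3, -0.3, -0.8]
grip_width: 0.9
grip_force: 0.0
[ 0.6123 -0.2627  0.1618] [ 0.0839 -0.1708  0.1321]
```

```bash
python3 -m pendant '[{"aperture": 0.9,"x": 0.0168,"y": -0.0342},{"aperture": 0.9,"x": 0.0168,"y": -0.0342},{"aperture": 0.9,"x": 0.0168,"y": -0.0342},{"aperture": 0.9,"x": 0.0168,"y": -0.0342},{"aperture": 0.8,"x": 0.0168,"y": -0.0342},{"aperture": 0.7,"z": 0.04},{"aperture": 0.7,"z": 0.04},{"aperture": 0.7},{"aperture": 0.7},{"aperture": 0.7},{"aperture": 0.7}]';python3 - <<'E'
from h import *
c,im=snap('wrist','pics/w16.png')
a=cv2.imread('pics/w15.png')[150:330,180:380];b=cv2.imread('pics/w16.png')[120:420,180:380]
cv2.imwrite('pics/m.png',np.hstack([cv2.resize(a,(400,360),interpolation=2)[:360],np.zeros((360,0,3),np.uint8)]) if 0 else np.hstack([cv2.copyMakeBorder(cv2.resize(a,(400,360),interpolation=2),0,240,0,0,0),cv2.resize(b,(400,600),interpolation=2)]))
E
```

```text
t: 21.02
ee_pos: [0.4398, -0.1871, 0.0844]
orientation: [2.166, 2.273, 0.002]
contact_force: [0.6, 0.3, -0.0]
grip_width: 0.695
grip_force: 0.0
```

View pics/m.png

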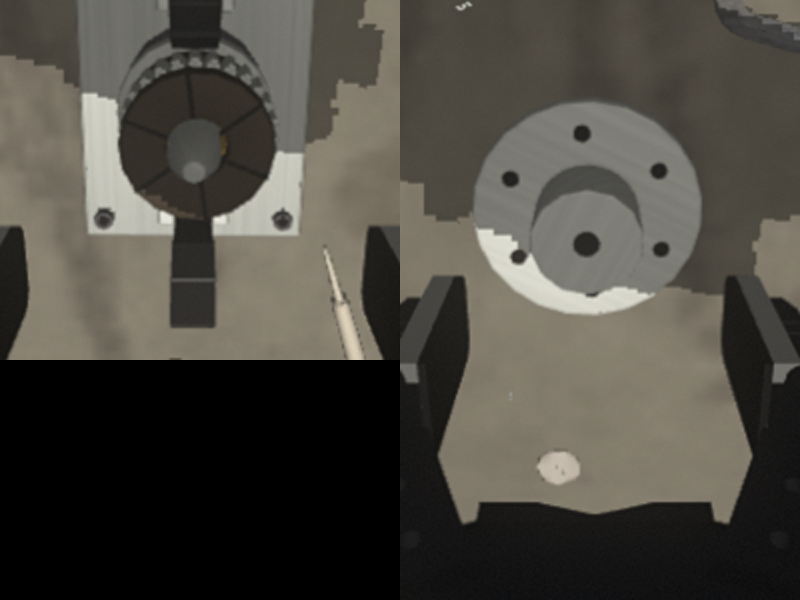

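Left: the ring lies flat on the gear round the mandrel. Right: cap boss top centre at (587,243), i.e. image (273.3,241.3).

```bash
python3 - <<'E'
from h import *
c=cam('wrist');X=pt(c,273.3,241.3,.031);print(X,totool(X),robot.read_state()['ee_pos'])
E
```

```text
[ 0.43753507 -0.18894967  0.031     ] [-0.00159928 -0.00248499  0.05350728] [ 0.43981102 -0.18719146  0.08451159]
```

```bash
python3 -m pendant '[{"aperture": 0.7,"x": -0.0014,"y": -0.0024,"z": 0.02},{"aperture": 0.7,"z": 0.02},{"aperture": 0.7,"z": 0.0155},{"aperture": 0.5},{"aperture": 0.3},{"aperture": 0.2},{"aperture": 0.2},{"aperture": 0.2},{"aperture": 0.2}]' 90; python3 - <<'E'
from h import *
c,im=snap('wrist','pics/w17.png');b=im[200:400,180:380]
g=cv2.cvtColor(im,cv2.COLOR_RGB2GRAY)
# dark centre hole in boss top
e=proj(c,robot.read_state()['ee_pos']*[1,1,0]+[0,0,.031]);print(e)
u,v=e.astype(int);m=(g[v-22:v+23,u-22:u+23]<60).astype(np.uint8)
n,l,st,ce=cv2.connectedComponentsWithStats(m);print(st,ce+[u-22,v-22])
E
```

```text
t: 21.82
ee_pos: [0.437, -0.1887, 0.0287]
orientation: [2.166, 2.272, 0.001]
contact_force: [0.2, -1.3, 3.7]
grip_width: 0.365
grip_force: 89.8
[277.78993268 291.71013773]
[[   0    0   45   45 1820]
 [  14   18   17   15  205]] [[277.00164835 290.66043956]
 [276.98536585 294.01463415]]
```

```bash
python3 -m pendant '[{"aperture": 0.2,"z": -0.03},{"aperture": 0.2,"z": -0.035},{"aperture": 0.2,"z": -0.035},{"aperture": 0.2,"z": -0.035},{"aperture": 0.2},{"aperture": 0.2,"x": -0.0165,"y": 0.0345},{"aperture": 0.2,"x": -0.0165,"y": 0.0345},{"aperture": 0.2,"x": -0.0165,"y": 0.0345},{"aperture": 0.2,"x": -0.0165,"y": 0.0345},{"aperture": 0.2,"x": -0.0163,"y": 0.0345},{"aperture": 0.2},{"aperture": 0.2},{"aperture": 0.2},{"aperture": 0.2},{"aperture": 0.2}]' 90; python3 - <<'E'
from h import *
print(totool([.6133,-.2625,.1087]))
E
```

```text
t: 23.12
ee_pos: [0.6112, -0.2618, 0.1632]
orientation: [2.167, 2.274, -0.001]
contact_force: [0.1, 0.0, -0.3]
grip_width: 0.363
grip_force: 90.3
[-0.00074566  0.00207054  0.0544961 ]
```

```bash
python3 -m pendant '[{"aperture": 0.2,"x": -0.0003,"y": 0.0018},{"aperture": 0.2,"z": 0.012},{"aperture": 0.2,"z": 0.012},{"aperture": 0.2,"z": 0.006},{"aperture": 0.2},{"aperture": 0.2},{"aperture": 0.2}]'; python3 -m pendant '[{"aperture": 0.2,"z": 0.005},{"aperture": 0.2,"z": 0.005},{"aperture": 0.2},{"aperture": 0.2}]'; python3 -m pendant '[{"aperture": 0.2,"z": 0.004},{"aperture": 0.2,"z": 0.004},{"aperture": 0.2},{"aperture": 0.2}]'
```

```text
t: 23.7
ee_pos: [0.614, -0.2623, 0.1325]
orientation: [-2.167, -2.274, -0.0]
contact_force: [0.5, 0.2, -1.7]
grip_width: 0.368
grip_force: 90.4
t: 24.03
ee_pos: [0.6136, -0.2623, 0.122]
orientation: [-2.167, -2.274, 0.001]
contact_force: [-0.5, 0.6, -2.1]
grip_width: 0.369
grip_force: 90.4
t: 24.37
ee_pos: [0.6142, -0.263, 0.1149]
orientation: [2.167, 2.273, -0.0]
contact_force: [0.5, -1.0, 0.8]
grip_width: 0.362
grip_force: 90.8
```

```bash
python3 -m pendant '[{"aperture": 0.2,"z": 0.003},{"aperture": 0.2,"z": 0.003},{"aperture": 0.2}]'; python3 -m pendant '[{"aperture": 0.2,"z": 0.003},{"aperture": 0.2,"z": 0.002},{"aperture": 0.2}]'
```

```text
t: 24.62
ee_pos: [0.6139, -0.2626, 0.1088]
orientation: [2.167, 2.273, -0.0]
contact_force: [-0.6, -0.4, 4.2]
grip_width: 0.369
grip_force: 91.0
t: 24.87
ee_pos: [0.614, -0.2627, 0.1046]
orientation: [2.167, 2.273, -0.001]
contact_force: [-2.3, -0.3, 6.7]
grip_width: 0.37
grip_force: 91.4
```

```bash
python3 -m pendant '[{"aperture": 0.2,"z": 0.002},{"aperture": 0.2,"z": 0.002},{"aperture": 0.2},{"aperture": 0.2}]'
```

```text
t: 25.2
ee_pos: [0.614, -0.2627, 0.1013]
orientation: [2.167, 2.273, -0.001]
contact_force: [-5.0, -0.2, 9.5]
grip_width: 0.365
grip_force: 91.6
```

```bash
python3 -m pendant '[{"aperture": 0.2,"z": 0.001},{"aperture": 0.2,"z": 0.001},{"aperture": 0.2},{"aperture": 0.2}]';python3 -m pendant '[{"aperture": 0.2,"z": 0.001},{"aperture": 0.2},{"aperture": 0.2}]'; python3 - <<'E'
from h import *
for n in('side','scene'): snap(n,f'pics/{n}1.png')
a=cv2.imread('pics/side1.png')[120:250,250:390]
b=cv2.imread('pics/scene1.png')[120:250,250:390]
cv2.imwrite('pics/m2.png',cv2.resize(np.hstack([a,b]),(800,371),interpolation=2))
E
```

```text
t: 25.53
ee_pos: [0.614, -0.2627, 0.0996]
orientation: [2.167, 2.273, -0.001]
contact_force: [-3.8, 0.9, 11.0]
grip_width: 0.369
grip_force: 91.7
t: 25.78
ee_pos: [0.614, -0.2627, 0.0988]
orientation: [2.167, 2.273, -0.001]
contact_force: [-4.6, -0.1, 12.1]
grip_width: 0.363
grip_force: 91.8
```

```bash
for i in 1; do python3 -m pendant '[{"aperture": 0.2,"z": 0.001},{"aperture": 0.2},{"aperture": 0.2}]'; done; python3 -m pendant '[{"aperture": 0.2,"z": 0.001},{"aperture": 0.2},{"aperture": 0.2}]'; python3 - <<'E'
from h import *
for n in('side','scene'): snap(n,f'pics/{n}2.png')
a=cv2.imread('pics/side2.png')[140:240,260:380]
cv2.imwrite('pics/m2.png',cv2.resize(a,(720,600),interpolation=2))
E
```

```text
t: 26.13
ee_pos: [0.6141, -0.2627, 0.098]
orientation: [2.167, 2.273, -0.001]
contact_force: [-5.4, 1.3, 12.7]
grip_width: 0.368
grip_force: 91.9
t: 26.38
ee_pos: [0.6141, -0.2627, 0.0977]
orientation: [2.167, 2.273, -0.002]
contact_force: [-6.1, 0.8, 15.6]
grip_width: 0.364
grip_force: 92.4
```

Bottomed exactly at the expected 11 mm stop; ease back, release, retreat.

```bash
python3 -m pendant '[{"aperture": 0.2,"z": -0.002},{"aperture": 0.2,"z": -0.0015},{"aperture": 0.2},{"aperture": 0.45},{"aperture": 0.6},{"aperture": 0.75},{"aperture": 0.75},{"aperture": 0.75,"z": -0.02},{"aperture": 0.75,"z": -0.03},{"aperture": 0.75,"z": -0.03},{"aperture": 0.75,"z": -0.03},{"aperture": 0.75,"z": -0.03},{"aperture": 0.75},{"aperture": 0.75}]'; python3 - <<'E'
from h import *
snap('side','pics/side3.png');snap('scene','pics/scene3.png');snap('wrist','pics/w18.png')
r=lambda f,y,x:cv2.resize(cv2.imread(f)[y:y+90,x:x+100],(400,360),interpolation=2)
a=r('pics/side3.png',145,270);b=r('pics/scene3.png',150,275)
w=cv2.imread('pics/w18.png')[100:300,140:400]
w=cv2.resize(w,(312,240));w=cv2.copyMakeBorder(w,0,0,0,488,0)
cv2.imwrite('pics/m3.png',np.vstack([np.hstack([a,b]),w]))
E
```

```text
t: 27.65
ee_pos: [0.6151, -0.2623, 0.2401]
orientation: [2.165, 2.272, 0.002]
contact_force: [-0.3, -0.0, -1.0]
grip_width: 0.752
grip_force: 0.0
```

View pics/m3.png

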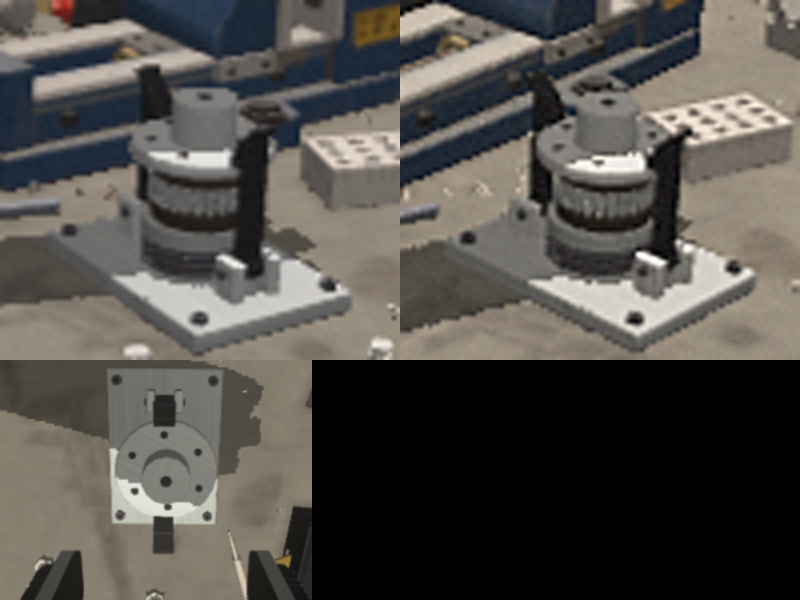

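The cap sits flat, flange between the catches, boss centre at side (321.0,169.0) px; check its height and whether the catches are upright against the first picture.

```bash
python3 - <<'E'
from h import *
np.set_printoptions(precision=4,suppress=True)
s=cam('side')
for z in(.102,.104,.106,.108,.111):print(z,pt(s,270+(205.5+.5)/4-.5,145+97.5/4-.5,z))
a=cv2.imread('pics/side0.png');
for f in('side3',):
  b=cv2.imread(f'pics/{f}.png')
  for n,(x,y,w,h) in dict(catchL=(303,160,12,14),catchR=(328,168,18,14),base=(312,222,16,12)).items():
    r=cv2.matchTemplate(b[y-6:y+h+6,x-6:x+w+6],a[y:y+h,x:x+w],cv2.TM_CCOEFF_NORMED)
    print(n,r.max(),np.array(np.unravel_index(r.argmax(),r.shape))-6)
# expected pixel shift for 0.06 rad swing
for sg in(1,-1):
  y0=-.2627+sg*.045;print(proj(s,[.613,y0,.107]),proj(s,[.613,y0+sg*.0055,.107]))
E
```

```text
0.102 [ 0.6187 -0.2572  0.102 ]
0.104 [ 0.6156 -0.2618  0.104 ]
0.106 [ 0.6125 -0.2664  0.106 ]
0.108 [ 0.6094 -0.2709  0.108 ]
0.111 [ 0.6047 -0.2778  0.111 ]
catchL 0.94422024 [0 0]
catchR 0.82972145 [0 0]
base 0.99965763 [0 0]
[308.7429 161.3683] [307.3898 160.6093]
[332.6422 174.793 ] [334.2186 175.6797]
```

Boss top reads 104–105 mm (latched 104, free 111), and both catches have returned upright: the pack is held.

```bash
python3 -c "
from plant import robot
print(robot.close_job())"
```

```text
the job is handed in; nothing more can be done
None
```

The clutch pack is built in order (ring, gear, ring, cap) and handed in after about 28 s of robot time; the final pictures show it held down with both catches upright over the cap's flange, though the hand-in returned no verdict.

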